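# Set up the banding wheel for glaze spraying

## Task

Get the banding wheel ready for spraying: lay the larger round disc flat and centred on the wheel's head, then the smaller round disc flat and centred on top of it, setting each down without dropping it. Only then turn the air valve's lever to half open, at 45 degrees, over the long middle mark, and leave it there. Leave the other things on the table where they are.

Things in the scene. Friction and masses are not known exactly. Their poses are not given: they have to be found in the camera images.
- bat: the larger round disc, pale plaster bat, 68 mm diameter, 14 mm thick, about 70 g, lying flat on the table; origin at the centre of its underside, z up
- roundel: the smaller round disc, terracotta roundel, 54 mm diameter, 12 mm thick, about 50 g, lying flat on the table; origin at the centre of its underside, z up
- wheel_top (a point): centre of the top face of the banding wheel (low turntable with a round aluminium head of 120 mm diameter on a dark foot); the top face is 60 mm above the table, this point lies on it, z up. The head turns freely by hand; two thin grooves on it (48 and 88 mm diameter) are concentric
- valve (a joint): lever of the ball valve on the air line: 0 = shut (lever straight across the pipe), 1.571 = fully open (lever in line with the pipe), 0.785 = half open; grows anticlockwise seen from above; the lever stays where it is left; turning it takes about 3 N at the grip
- valve_axis (a point): point on the lever's vertical turning axis, at mid height of the lever's sleeve, 85 mm above the table; its axes are fixed to the air line: y along the pipe, z up. Shut, the lever points along -x; as it opens it swings towards -y (the end with the small brass coupler)
- air_line: fixed spray-air line: foot plate 80 x 225 mm, pipe along its y, ball valve over its origin (on the table). Round regulator, 98 mm tall, 48 mm wide, 105 mm away at +y; small coupler 100 mm away at -y. Under the lever an 88 mm aluminium scale disc (top 59 mm above the table) has three dark marks: shut, half (the long one) and open
- lever_grip (a point): middle of the lever's black sleeve, 80 mm out from the turning axis and 85 mm above the table; the sleeve is 16 mm wide, 14 mm high, 78 mm long (37 to 115 mm from the axis); -x points outwards along the lever, z up. The pipe below reaches to 50 mm above the table
- square_tile: square terracotta test tile 56 x 56 x 10 mm, lying flat; origin at the centre of its underside; not part of the job
- paint_pot: small open grey plastic pot, 60 mm across, 48 mm tall; origin under its centre; not part of the job
- brush: wooden brush 190 mm long, about 20 mm thick, lying flat along its x axis; origin under its middle; not part of the job
- mug: ceramic mug, 80 mm across plus handle, 85 mm tall; origin under its centre; not part of the job
- brush_jar: white plastic tub with upright brushes, 76 mm across, about 185 mm tall over all; origin under its centre; not part of the job
- thinner_can: closed steel can, 80 mm across, 110 mm tall; origin under its centre; not part of the job
There are look-alikes about, which are no part of the job. What is shaped like the roundel but purple is not meant. Of the things shaped like the bat, the white one is meant.

How it is judged (in metres and radians):
On the way, in this order (a step that is already met when the one before it is completed fails the run):
1. the larger disc lies centred on the wheel's head, released (horizontal distance between bat and wheel_top below 0.007 m and z of bat in the frame of wheel_top between -0.003 and 0.003 m and angle between bat's own z axis and vertical below 0.06 rad and linear speed of bat below 0.02 m/s and contact force between the fingers and bat below 0.05 N), for 0.2 s.
2. the smaller disc lies centred on the larger one on the wheel, released (horizontal distance between bat and wheel_top below 0.007 m and z of bat in the frame of wheel_top between -0.003 and 0.003 m and angle between each of bat, roundel's own z axis and vertical below 0.06 rad and linear speed of each of bat, roundel below 0.02 m/s and horizontal distance between roundel and bat below 0.007 m and z of roundel in the frame of wheel_top between 0.011 and 0.017 m and contact force between the fingers and roundel below 0.05 N), for 0.2 s.
3. the valve lever stands half open (value of joint valve between 0.685 and 0.885 rad and velocity of joint valve between -0.05 and 0.05 rad/s), for 0.2 s.
At the end, for the whole second after the job is handed in: The larger disc lies flat and at rest on the wheel's head, its centre within 7 mm of the head's centre; the smaller lies flat and at rest on it, centred within 7 mm of the larger; the valve lever rests within 0.10 rad of half open (0.785 rad) (all of step 3 and horizontal distance between bat and wheel_top below 0.007 m and z of bat in the frame of wheel_top between -0.003 and 0.003 m and angle between each of bat, roundel's own z axis and vertical below 0.06 rad and linear speed of each of bat, roundel below 0.02 m/s and horizontal distance between roundel and bat below 0.007 m and z of roundel in the frame of wheel_top between 0.011 and 0.017 m); the robot touches nothing.
It fails at once if a disc is dropped (falls free faster than 0.7 m/s, a drop of about 25 mm) ((linear speed of bat above 0.7 m/s and contact force between the fingers and bat below 0.01 N) or (linear speed of roundel above 0.7 m/s and contact force between the fingers and roundel below 0.01 N)).
It fails at once if a bystander is moved by more than 30 mm (distance of any of square_tile, paint_pot, brush, mug, brush_jar, thinner_can from where it was at the start of the episode above 0.03 m).
It also fails if it takes over 61 s, if anything falls off the work surface, if the arm or the gripper's body presses on something with over 40 N, if the wrist force passes 120 N, or if a joint passes its speed limit or range.

## Robot

A 7-joint arm with a two-finger parallel gripper is mounted at the origin on the work surface. World frame = base frame: x ahead of the robot, y to its left, z up, the work surface at z = 0. Lengths are in mm, angles in rad, forces in N, time in s.
With the tool pointing down it reaches from about 400 to 875 mm from the base axis. Payload 19.3 kg.
Tool frame: the origin (TCP) lies at the very end of the fingers, on their centre line; the grasp point (between the pads) lies 19 mm behind it (grip_point_offset is the z of the grasp point in the tool frame, in mm); z points along the fingers, y is the line along which they close (so a half turn about z gives the same grasp; the last joint's range is limited). The gripper opens to 85 mm and grips with 20 to 120 N. Pads are 22 mm wide; open, the fingers measure 114 mm over their backs; the gripper's body (76 mm by 85 mm) begins 54 mm behind the grasp point. The pads swing forward as they close: fully open they stand 13 mm farther back than shut.
Start: joints at [-1.267, 0.521, -0.036, 1.599, 0.021, 1.021, -0.113], TCP at [228.24, 581.826, 231.291] pointing down, gripper open.
Joint ranges: [-2.91, 2.91], [-0.3, 2.13], [-1.5, 1.42], [0.17, 2.43], [-1.26, 4.41], [0.16, 1.93], [-2.52, 2.52]. Speed limits (rad/s): [1.89, 1.89, 2.39, 2.39, 3.01, 3.01, 3.01].

## Interface

Orientations are given as a 3x3 rotation matrix whose columns are the frame's x, y, z axes.
In Python, from workcell import movep, movel, goto_joints, open_gripper, clamp, wait, inverse_kinematics, read_state, camera, PlanningError, finish_job, grip_point_offset gives the robot as it stands. Calls block until the motion is done:
- movep(position, orientation): joint-space move of the TCP to a pose.
- movel(position, frame=None, max_speed=150, guard=None): straight line of the TCP; frame=None keeps the orientation; max_speed is the mean speed in mm/s. With guard (N) it stops when the force on the tool has changed by that much, and returns True; else False.
- goto_joints(angles): joint-space move.
- open_gripper() and clamp(): open the fingers fully, or close them until they stop; the grip force is fixed at half the most.
- wait(seconds).
- inverse_kinematics(position, orientation): joint angles nearest the present ones, or None.
- read_state(): the state.
- camera(name): name is "scene" or "top" or "wrist"; returns a dict with "image" (384x512x3 uint8, blue, green, red), "range_z" (384x512 float32, mm along the optical axis (not along the pixel's ray), 0 where there is no reading), "fx", "fy", "cx", "cy" (pixels), "cam_to_world" (4x4, takes a point from camera to world coordinates). Camera axes: x right, y up, looking along -z (the intrinsics and any distortion apply to the point x, -y, -z); pixel columns grow to the right and rows downward; lengths in mm; the calibration is good to about 2 mm. A picture is of the moment at which its call begins.
A pose or a line that the arm cannot do raises PlanningError and nothing moves.
- finish_job(): hands the job in; it is judged then, once.
The state is a dict: "time": time; "qpos": joint angles; "qvel": joint speeds; "joint_efforts": joint torques, N m; "eef_pos": TCP position; "tool_rot": TCP orientation; "ft_force": force on the tool from outside, world axes, zero at the start; "torque": the same for the moment, N m; "finger_gap": finger opening in mm; "gripper_force": force on a finger pad.
Only numpy, scipy, OpenCV 4.12 (cv2) and the standard library are available. Lean on these libraries where they do the work, as an engineer would, in place of code of your own. Each camera call takes 0.05 s, during which the arm holds its last target. There are 200 camera calls.

## Working session

There is one attempt and no reset: what is moved stays moved. The work goes in short steps, each a Python script; the robot and the scene stay as the last script left them, time stands still between calls to the robot, and variables do not carry over. Pictures are saved under pics/ and viewed, at most 10 in all, crops included, and the job is handed in when it is done.

```bash
ls; mkdir -p pics
python3 - <<'E'
from workcell import *
import cv2,numpy as np,pickle
d={n:camera(n) for n in("scene","top")}
pickle.dump(d,open("cams.pkl","wb"))
for n,c in d.items():
    cv2.imwrite(f"pics/{n}0.png",c["image"]); print(n,c["fx"],c["cx"],c["cy"],[k for k in c],np.round(c["cam_to_world"],3).tolist())
print(read_state()["time"],grip_point_offset,np.round(read_state()["tool_rot"],3))
E
```

```text
pics
scene 356.1990207422581 251.94386925676946 190.2719022490563 ['image', 'range_z', 'fx', 'fy', 'cx', 'cy', 'cam_to_world'] [[0.809, -0.432, 0.399, 1052.977], [0.588, 0.594, -0.549, -670.244], [0.0, 0.679, 0.734, 1006.755], [0.0, 0.0, 0.0, 1.0]]
top 378.6576744015279 257.83288674674435 194.7028696749834 ['image', 'range_z', 'fx', 'fy', 'cx', 'cy', 'cam_to_world'] [[0.003, 0.994, -0.108, 439.639], [-1.0, 0.0, -0.022, -9.846], [-0.022, 0.108, 0.994, 1304.082], [0.0, 0.0, 0.0, 1.0]]
0.1 -18.700000000000003 [[-0.931  0.365 -0.   ]
 [ 0.365  0.931 -0.001]
 [-0.    -0.001 -1.   ]]
```

View pics/scene0.png

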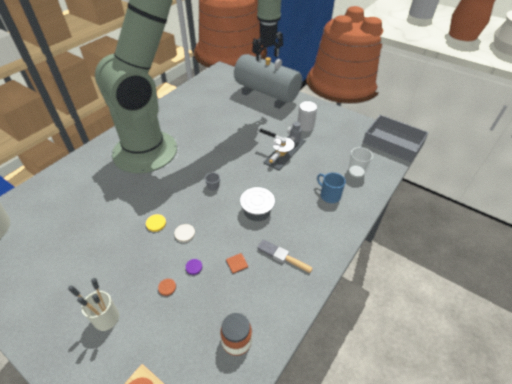

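View pics/top0.png

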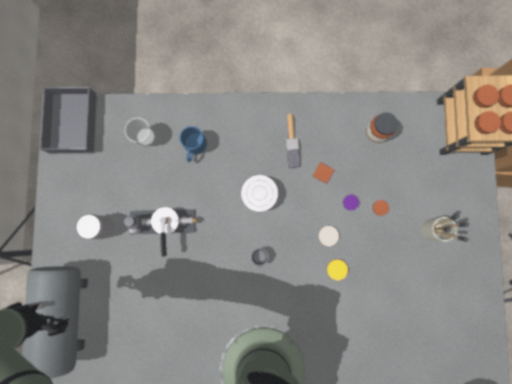

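Top view: white bat at (329,236), yellow look-alike at (338,270), roundel at (381,208), purple one at (351,202), wheel at (259,193), valve at (165,220) with the lever pointing down the image (towards the robot). The scene view agrees.

```bash
cat > h.py <<'E'
from workcell import *
import cv2,numpy as np,pickle
def cast(c,uv,z):
    uv=np.atleast_2d(np.float64(uv)); M=c["cam_to_world"]
    d=np.c_[(uv[:,0]-c["cx"])/c["fx"],-(uv[:,1]-c["cy"])/c["fy"],-np.ones(len(uv))]@M[:3,:3].T
    return M[:3,3]+d*((z-M[2,3])/d[:,2])[:,None]
def mask(c,kind):
    h,s,v=cv2.split(cv2.cvtColor(c["image"],cv2.COLOR_BGR2HSV).astype(int))
    m={"white":(s<50)&(v>165),"terra":((h<14)|(h>174))&(s>120)&(v>90),"dark":(v<50)}[kind]
    return m.astype(np.uint8)
def blob(c,kind,near,r=25):
    """contour of the mask component containing/nearest to pixel near"""
    cs=cv2.findContours(mask(c,kind),cv2.RETR_EXTERNAL,cv2.CHAIN_APPROX_NONE)[0]
    cs=[k for k in cs if cv2.contourArea(k)>20]
    return max([k for k in cs if np.hypot(*(k[:,0].mean(0)-near))<r],key=cv2.contourArea)[:,0]
def disc(c,kind,near,z,r=25):
    p=cast(c,blob(c,kind,near,r),z)[:,:2].astype(np.float32)
    (x,y),(a,b),_=cv2.fitEllipse(p); return np.round([x,y,a,b],1)
E
python3 - <<'E'
from h import *
d=pickle.load(open("cams.pkl","rb"))
for n,o in {"top":dict(bat=(329,236),roundel=(381,208),wheel=(259,193),scale=(165,220)),"scene":dict(bat=(185,233),roundel=(167,287),wheel=(257,200),scale=(285,147))}.items():
    for k,z,col in(("bat",14,"white"),("roundel",12,"terra"),("wheel",60,"white"),("scale",59,"white")):
        try: print(n,k,disc(d[n],col,o[k],z), "depth z", end=" ")
        except Exception as e: print(n,k,e);continue
        u,v=o[k];c=d[n];R=c["range_z"][v,u]; p=np.array([(u-c["cx"])/c["fx"],-(v-c["cy"])/c["fy"],-1,1/R if R else 1])*[1,1,1,1]; print(np.round((c["cam_to_world"]@(p*R))[:3],1))
a=[cv2.resize(d["top"]["image"][180:270,110:230],None,fx=5,fy=5),cv2.resize(d["scene"]["image"][110:180,240:320],None,fx=5,fy=5)]
cv2.imwrite("pics/valve.png",a[0])
E
```

```text
top bat [ 441.1 -218.6   68.    69.9] depth z [ 439.7 -221.8   13.1]
top roundel [ 536.8 -397.8   44.8   45.3] depth z [ 535.  -400.9    7.6]
top wheel [581.2  15.2 122.2 123.6] depth z [580.4  14.   60.1]
top scale [492.2 328.6  85.7  94.4] depth z [489.7 317.5  84.2]
scene bat max() iterable argument is empty
scene roundel [ 537.  -402.    46.4   49.6] depth z [ 538.4 -401.8   10.8]
scene wheel [ 564.1  256.8 1224.7 2185.7] depth z [579.4  11.6  58.4]
scene scale max() iterable argument is empty
```

View pics/valve.png

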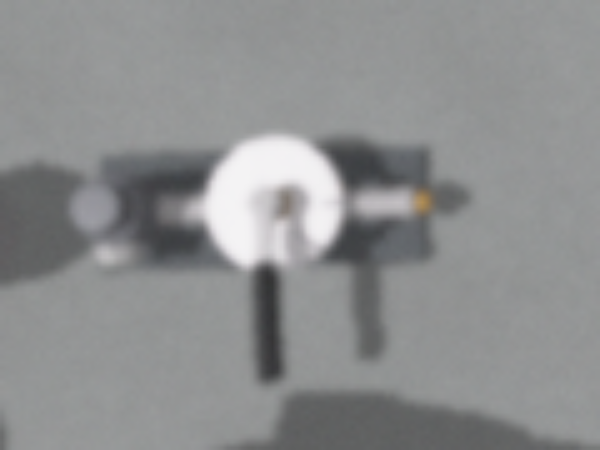

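Valve crop: scale disc centre at about (165.2,220.6) in the full image, lever tip at about (164.2,256.4), so the lever is shut. The brass coupler is to the right (-y). Next I hover over the bat and check it with the wrist camera.

```bash
cat >> h.py <<'E'
def down(th):
    """tool pointing down, closing axis y at angle th in the world; nearer half turn"""
    c,s=np.cos(th),np.sin(th); return np.array([[s,c,0],[-c,s,0],[0,0,-1.]])
def Rbest(pos,th):
    q=read_state()["qpos"]; best=None
    for t in(th,th+np.pi):
        j=inverse_kinematics(list(pos),down(t))
        if j is not None:
            k=np.abs(np.array(j)-q).max()
            if best is None or k<best[0]: best=(k,t,j)
    print("IK",np.round(best[2],2)); return down(best[1])
E
python3 - <<'E'
from h import *
d=pickle.load(open("cams.pkl","rb"))
for n,uv,z in(("ax",(165.2,220.6),59),("tip",(164.2,256.4),85),("coup",(194.5,220),40),("reg",(129,222),98)): print(n,cast(d["top"],uv,z).round(1))
p=[441,-219,170]; movep(p,Rbest(p,np.pi/2))
c=camera("wrist"); pickle.dump(c,open("w1.pkl","wb")); cv2.imwrite("pics/w1.png",c["image"])
s=read_state(); print(s["time"],s["eef_pos"],c["cam_to_world"].round(2).tolist(),c["fx"])
E
```

```text
ax [[488.8 323.6  59. ]]
tip [[373.4 316.5  85. ]]
coup [[491.7 230.1  40. ]]
reg [[482.6 429.6  98. ]]Traceback (most recent call last):
  File "<stdin>", line 4, in <module>
  File "h.py", line 25, in Rbest
    j=inverse_kinematics(list(pos),down(t))
  File "scipy/spatial/transform/_rotation.pyx", line 1143, in scipy.spatial.transform._rotation.Rotation.from_matrix
ValueError: Non-positive determinant (left-handed or null coordinate frame) in rotation matrix 0: [[ 1.000000e+00  6.123234e-17  0.000000e+00]
 [-6.123234e-17  1.000000e+00  0.000000e+00]
 [ 0.000000e+00  0.000000e+00 -1.000000e+00]].
```

```bash
sed -i 's/np.array(\[\[s,c,0\],\[-c,s,0\]/np.array([[-s,c,0],[c,s,0]/' h.py
python3 - <<'E'
from h import *
p=[441,-219,170]; movep(p,Rbest(p,np.pi/2))
c=camera("wrist"); pickle.dump(c,open("w1.pkl","wb")); cv2.imwrite("pics/w1.png",c["image"])
s=read_state(); print(s["time"],s["eef_pos"],c["cam_to_world"].round(2).tolist(),c["fx"])
E
```

```text
IK [-0.43  0.74  1.17  2.04 -0.85  0.97 -0.37]
3.0667 [ 441.28858073 -218.51039034  169.91660868] [[0.0, 0.95, 0.31, 522.9], [-1.0, 0.0, -0.0, -217.76], [-0.0, -0.31, 0.95, 313.12], [0.0, 0.0, 0.0, 1.0]] 310.1805215728466
```

View pics/w1.png

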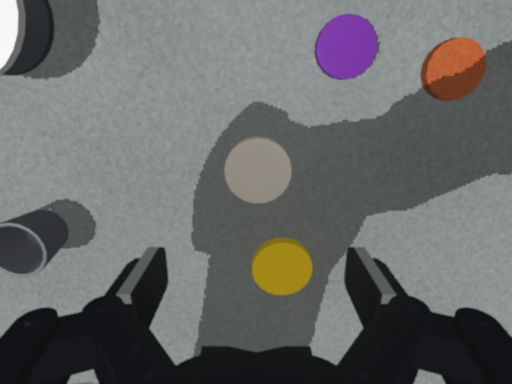

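The wrist view shows the bat at (258,170) in shadow, the roundel at (454,69), the purple disc at (347,46) and the yellow one at (282,266). I measure both discs here by hue and by flood fill.

```bash
cat >> h.py <<'E'
def seeddisc(c,uv,z,tol=12):
    m=np.zeros((386,514),np.uint8)
    im=cv2.medianBlur(c["image"],5)
    cv2.floodFill(im,m,tuple(int(x) for x in uv),0,(tol,)*3,(tol,)*3,4|cv2.FLOODFILL_MASK_ONLY|cv2.FLOODFILL_FIXED_RANGE|(255<<8))
    k=max(cv2.findContours(m[1:-1,1:-1],cv2.RETR_EXTERNAL,cv2.CHAIN_APPROX_NONE)[0],key=len)
    k=cv2.convexHull(k)[:,0]
    (x,y),(a,b),_=cv2.fitEllipse(cast(c,k,z)[:,:2].astype(np.float32)); return np.round([x,y,a,b],1)
E
python3 - <<'E'
from h import *
c=pickle.load(open("w1.pkl","rb"))
for t in(10,18,26): print("bat",seeddisc(c,(258,170),14,t))
hsv=cv2.cvtColor(c["image"],cv2.COLOR_BGR2HSV)
m=((hsv[...,0]<14)&(hsv[...,1]>120)).astype(np.uint8)
k=max(cv2.findContours(m,0,cv2.CHAIN_APPROX_NONE)[0],key=cv2.contourArea)[:,0]
print("roundel",k.mean(0),cv2.fitEllipse(cast(c,k,12)[:,:2].astype(np.float32)))
d=pickle.load(open("cams.pkl","rb"))
for t in(30,50,70): print("scene bat",seeddisc(d["scene"],(185,233),14,t),"top",seeddisc(d["top"],(329,236),14,t))
E
```

```text
bat [ 442.  -219.3   65.4   65.8]
bat [ 442.  -219.3   66.    66.8]
bat [ 442.1 -219.2   66.6   67.7]
roundel [453.34831461  68.52808989] ((537.278564453125, -396.20318603515625), (52.0001335144043, 56.615760803222656), 6.24790620803833)
scene bat [ 439.2 -220.5   63.    65.7] top [ 441.1 -218.7   62.5   65.1]
scene bat [ 438.4 -220.5   68.3   69.2] top [ 440.8 -218.8   67.8   68.3]
scene bat [ 438.8 -219.8   72.1   75. ] top [ 440.7 -218.8   71.    74.7]
```

Run:
```python
from h import *
movel([441.5,-219,30],down(np.pi/2) if read_state()["tool_rot"][1][1]>0 else down(-np.pi/2),max_speed=250)
print("guard",movel([441.5,-219,-3.5],max_speed=60,guard=12))
z=read_state()["eef_pos"]; clamp(); s=read_state(); print("grasp",z,s["eef_pos"],s["finger_gap"],s["gripper_force"])
movel([441.5,-219,60],max_speed=150); s=read_state(); print("lift",s["finger_gap"],s["gripper_force"])
p=[581,15,150]; movep(p,Rbest(p,np.pi/2)); wait(.2)
c=camera("wrist"); pickle.dump(c,open("w2.pkl","wb")); cv2.imwrite("pics/w2.png",c["image"])
s=read_state(); print(s["time"],s["eef_pos"],s["finger_gap"])
```

```text
guard False
grasp [ 441.45521124 -219.1753708    -3.40125383] [ 441.66993707 -219.09104196   -2.82529294] 65.87208353164937 62.49482989311218
lift 64.95157722188193 66.39273405075073
IK [-0.78  0.86  1.09  1.83 -0.89  1.04 -0.9 ]
6.75 [580.79076347  13.99801684 149.87344155] 65.26959065153619
```

View pics/w2.png

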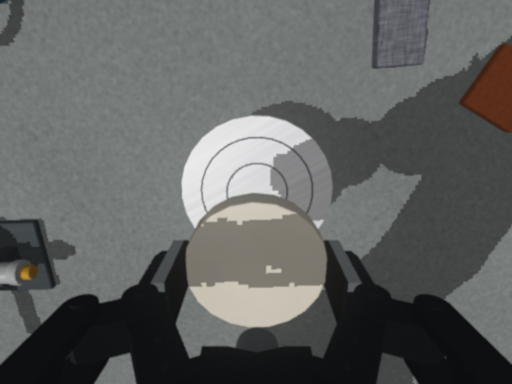

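The wrist view shows the bat held at (257,261), upright and square, with the wheel behind it: rim visible from about (182,185) to (332,185), top at y=116. Next I fit the rim and grooves, and the held bat.

```bash
cat >> h.py <<'E'
from scipy.optimize import least_squares
def ringfit(c,ctr,R,z,vmax=999,tol=5,vmin=0):
    """circle of known radius R through Canny edges near the guess ctr, on plane z"""
    e=cv2.Canny(cv2.GaussianBlur(c["image"],(3,3),0),40,100); v,u=np.nonzero(e); k=(v<vmax)&(v>vmin)
    P=cast(c,np.c_[u,v][k],z)[:,:2]; x=np.array(ctr,float)
    for t in(tol,tol/2,tol/2.5):
        Q=P[np.abs(np.hypot(*(P-x).T)-R)<t]
        x=least_squares(lambda a:np.hypot(*(Q-a).T)-R,x,loss="soft_l1").x
    return x.round(1),len(Q),np.abs(np.hypot(*(Q-x).T)-R).mean().round(2)
E
python3 - <<'E'
from h import *
c=pickle.load(open("w2.pkl","rb"))
for R in(60,44,24): print("wheel",R,ringfit(c,(581,15),R,60,193,8))
print("bat top",ringfit(c,(581,14),34,167,999,6,215))
d=pickle.load(open("cams.pkl","rb"))["top"]; print("top",ringfit(d,(581,15),60,60),ringfit(d,(489,323),44,59))
print(read_state()["eef_pos"])
E
```

```text
wheel 60 (array([581.7,  14. ]), 291, np.float64(0.32))
wheel 44 (array([581.8,  13.9]), 393, np.float64(1.06))
wheel 24 (array([581.9,  13.9]), 222, np.float64(1.12))
bat top (array([581.4,  14.5]), 486, np.float64(0.73))
top (array([581. ,  13.9]), 113, np.float64(0.84)) (array([490.3, 325.5]), 64, np.float64(0.97))
[580.79076347  13.99801684 149.87344155]
```

Consistent between views: wheel at (581.7,14.0), bat about 0.5 mm from the TCP. Next I place the bat and go over to the roundel.

Run:
```python
from h import *
movel([581.3,14.7,66],max_speed=150); wait(.1)
print("touch",movel([581.3,14.7,55.5],max_speed=20,guard=6)); s=read_state(); print(s["eef_pos"],s["ft_force"])
open_gripper(); wait(.2); s=read_state(); print(s["eef_pos"],s["finger_gap"])
movel([581.3,14.7,150],max_speed=150)
c=camera("wrist"); pickle.dump(c,open("w3.pkl","wb")); cv2.imwrite("pics/w3.png",c["image"])
print("bat",ringfit(c,(581.5,14),34,74,tol=6),"wheel",ringfit(c,(581.7,14),60,60,tol=6),read_state()["time"])
```

```text
touch True
[581.34725733  14.84281444  57.305632  ] [-0.66099192  1.16855976  8.3101123 ]
[581.05830279  14.92001254  56.98158092] 85.49129868410334
bat (array([580.7,  15.8]), 462, np.float64(0.93)) wheel (array([581.8,  14. ]), 552, np.float64(0.34)) 9.375
```

View pics/w3.png

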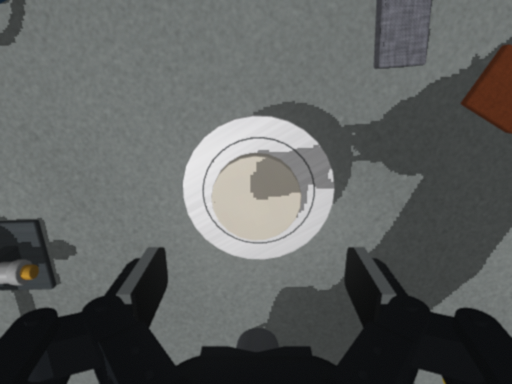

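The bat lies flat inside the 88 mm groove (bat centre about (257,197), wheel about (258,188)), within roughly 2 mm. Now the roundel.

Run:
```python
from h import *
p=[537,-398,130]; R=Rbest(p,0.0); movep(p,R); wait(.15)
c=camera("wrist"); pickle.dump(c,open("w4.pkl","wb"))
hsv=cv2.cvtColor(c["image"],cv2.COLOR_BGR2HSV)
m=(((hsv[...,0]<14)|(hsv[...,0]>175))&(hsv[...,1]>110)).astype(np.uint8)
for k in cv2.findContours(m,0,cv2.CHAIN_APPROX_NONE)[0]:
    if cv2.contourArea(k)>300:
        k=k[:,0]; print(k.mean(0).round(),np.round(np.r_[cv2.fitEllipse(cast(c,k,12)[:,:2].astype(np.float32))[:2]],1),ringfit(c,cast(c,k,12)[:,:2].mean(0),27,12,tol=5))
s=read_state(); print(s["time"],s["eef_pos"],s["tool_rot"].round(2) if hasattr(s["tool_rot"],"round") else s["tool_rot"])
```

```text
IK [-0.07  1.13  1.26  1.6  -1.12  1.28 -1.75]
[164. 338.] [ 634.1 -221.4   23.2   43.1] (array([ 635.3, -224.2]), 22, np.float64(0.89))
[257. 177.] [ 537.4 -399.6   51.8   53.5] (array([ 537.3, -399.6]), 221, np.float64(0.38))
11.1083 [ 537.68299184 -397.12392552  130.1280412 ] [[ 0. -1.  0.]
 [-1. -0.  0.]
 [-0. -0. -1.]]
```

Run:
```python
from h import *
movel([537,-400,30],max_speed=200)
print("guard",movel([537,-400,-1],max_speed=60,guard=12))
clamp(); s=read_state(); print("grasp",s["eef_pos"],s["finger_gap"],s["gripper_force"])
movel([537,-400,80],max_speed=150)
p=[581.4,14.5,160]; movep(p,Rbest(p,0.0)); wait(.2)
c=camera("wrist"); pickle.dump(c,open("w5.pkl","wb")); cv2.imwrite("pics/w5.png",c["image"])
s=read_state(); print(s["time"],s["eef_pos"],s["finger_gap"])
print("wheel",[ringfit(c,(581.7,14),R,60,193,6) for R in(60,44)],"roundel",ringfit(c,s["eef_pos"][:2],27,s["eef_pos"][2]+13,999,5,210),"bat",ringfit(c,(581,15),34,74,193,4))
```

```text
guard False
grasp [ 5.37162370e+02 -4.00110993e+02 -1.31835109e-01] 51.63747005281403 61.038326025009155
IK [-0.84  1.01  1.31  1.82 -1.06  1.22 -2.33]
15.3667 [581.44478399  13.75087164 159.95347081] 51.151694584621616
wheel [(array([582. ,  14.2]), 286, np.float64(0.32)), (array([581.9,  14.1]), 404, np.float64(1.09))] roundel (array([582. ,  13.1]), 396, np.float64(0.75)) bat (array([581.2,  13.8]), 144, np.float64(0.51))
```

View pics/w5.png

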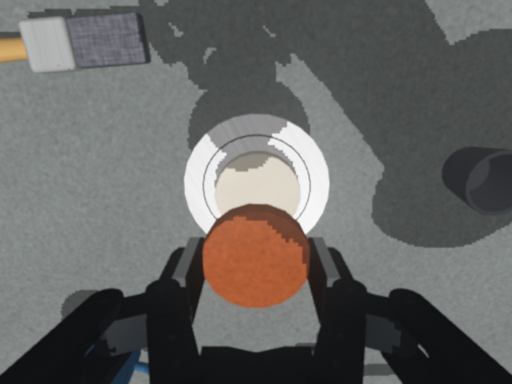

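The roundel is held squarely at (257,257), and the bat is centred under it at (257,190). I place the roundel.

Run:
```python
from h import *
movel([581,15,82],max_speed=150); wait(.1)
print("touch",movel([581,15,72],max_speed=20,guard=6)); s=read_state(); print(s["eef_pos"],s["ft_force"])
open_gripper(); wait(.2)
movel([581,15,160],max_speed=150)
c=camera("wrist"); pickle.dump(c,open("w6.pkl","wb")); cv2.imwrite("pics/w6.png",c["image"])
print("roundel",ringfit(c,(581.5,14),27,86,tol=5),"bat",ringfit(c,(581,14),34,74,tol=4),"wheel",ringfit(c,(581.7,14),60,60,tol=6),read_state()["time"])
```

```text
touch True
[581.07831763  15.09049474  73.84219285] [-1.92638279  0.39527622  8.74438909]
roundel (array([581.9,  15.7]), 336, np.float64(0.77)) bat (array([581.1,  14.4]), 328, np.float64(0.79)) wheel (array([581.9,  14.2]), 530, np.float64(0.33)) 17.9917
```

View pics/w6.png

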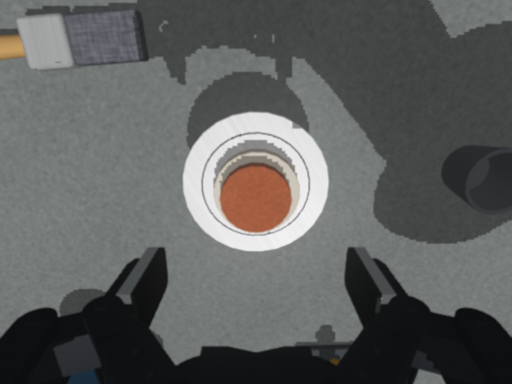

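Stack is good: roundel at (256,198), concentric with the bat within about 1.5 mm. Next the valve: I hover over the grip.

Run:
```python
from h import *
ax=np.array([489.8,324.8]); yaw=.06
def pose(r,a,z):
    t=np.pi+yaw+a; return [*(ax+r*np.array([np.cos(t),np.sin(t)])),z]
for h in(0,np.pi):
    for a in(0,.4,.8):
        j=inverse_kinematics(pose(85,a,68),down(yaw+a+np.pi/2+h)); print(h,a,None if j is None else np.round(j,2))
movel([581,15,200]); p=pose(70,0,190); movep(p,Rbest(p,np.pi/2+yaw)); wait(.15)
c=camera("wrist"); pickle.dump(c,open("w7.pkl","wb")); cv2.imwrite("pics/w7.png",c["image"])
c=camera("top"); pickle.dump(c,open("t7.pkl","wb"))
s=read_state(); print(s["time"],s["eef_pos"])
```

```text
0 0 [-0.04  0.86 -1.07  1.97  0.96  0.94  0.01]
0 0.4 [ 0.12  0.98 -1.28  2.    1.1   1.11  0.35]
0 0.8 [ 0.18  0.99 -1.28  1.99  1.1   1.11  0.82]
3.141592653589793 0 [-1.41  0.88  0.96  2.04 -1.04  0.82 -1.33]
3.141592653589793 0.4 [-1.31  0.8   0.86  2.07 -0.96  0.73 -0.93]
3.141592653589793 0.8 [-1.18  0.75  0.75  2.06 -0.85  0.67 -0.57]
IK [-1.5   0.74  1.15  1.93 -0.8   1.03 -1.49]
19.9583 [420.46139169 319.95804456 189.96541302]
```

View pics/w7.png

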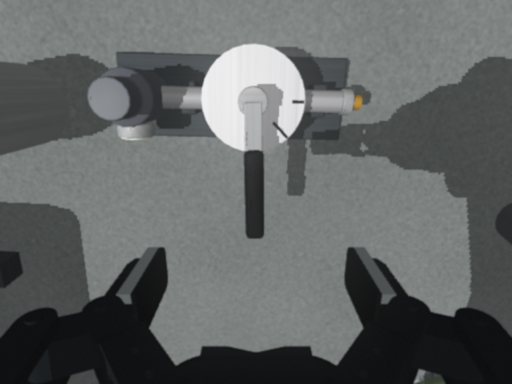

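The wrist view shows the scale disc at (253,98), the half mark from (273,123) to (288,138), and the sleeve from (254,150) to (255,238). I compute the axis, pipe yaw and lever angle.

```bash
cat >> h.py <<'E'
def lever(c,near,r=30,V=45):
    """sleeve ends on the z=92 plane from the dark blob near a pixel"""
    m=(c["image"].max(2)<V).astype(np.uint8)
    k=min([k for k in cv2.findContours(m,0,cv2.CHAIN_APPROX_NONE)[0] if cv2.contourArea(k)>60],key=lambda k:np.hypot(*(k[:,0].mean(0)-near)))
    (x,y),(a,b),_=R=cv2.minAreaRect(cast(c,k[:,0],90)[:,:2].astype(np.float32)); B=cv2.boxPoints(R)
    e=sorted([B[1]-B[0],B[2]-B[1]],key=lambda v:np.hypot(*v))[1]
    return np.round([x,y,a,b],1),np.arctan2(e[1],e[0])%np.pi
E
python3 - <<'E'
from h import *
c=pickle.load(open("w7.pkl","rb")); t=pickle.load(open("t7.pkl","rb"))
A=ringfit(c,(489.8,324.8),44,59,tol=6); print("axis w",A,"top",ringfit(t,(489.8,324.8),44,59,tol=6))
print("sleeve w",lever(c,(254,195)))
h=cast(c,[(273,123),(288,138)],59)[:,:2]; e=h[1]-h[0]; print("half mark angle",np.arctan2(e[1],e[0])%(2*np.pi),np.hypot(*(h-A[0]).T), [np.arctan2(*(q-A[0])[::-1])%(2*np.pi) for q in h])
o=cast(c,[(292,101.5),(303,101.5)],59)[:,:2]; print("open mark",[np.arctan2(*(q-A[0])[::-1])%(2*np.pi)-np.pi*1.5 for q in o])
P=cast(c,[(117,53),(348,58),(118,135),(339,139)],8)[:,:2];print("plate top edge yaw",np.arctan2(*(P[0]-P[1])[::-1])-np.pi/2,np.hypot(*(P[0]-P[1])))
E
```

```text
axis w (array([490.5, 327.1]), 394, np.float64(0.42)) top (array([490.4, 325.9]), 67, np.float64(1.06))
sleeve w (array([412.2, 321.4,  70.2,  13.4]), np.float32(0.06413537))
half mark angle 4.001057346463696 [26.13215304 44.87524852] [np.float64(3.9400278917326954), np.float64(3.9655327185529696)]
open mark [np.float64(0.020742321292214427), np.float64(0.028851966433776965)]
plate top edge yaw 0.03779044462403358 223.44868550387557
```

The yaw from the marks and plate is about 0.035, and the lever stands at 0.064. The target world angle is about 3.965. I grip it and swing along the arc.

```bash
cat > v.py <<'E'
from h import *
ax=np.array([490.5,326.7]); r=84
P=lambda t,z:[*(ax+r*np.array([np.cos(t),np.sin(t)])),z]
F=lambda t:down(t-np.pi+np.pi/2+np.pi) if flip else down(t-np.pi/2)
y=np.array(read_state()["tool_rot"])[:,1]; flip=y@down(np.pi+.064-np.pi/2)[:,1]<0
E
python3 - <<'E'
from v import *
t0=np.pi+.064; t1=3.965
movel(P(t0,110),F(t0),max_speed=150)
print("guard",movel(P(t0,68),max_speed=80,guard=12))
clamp(); s=read_state(); print(s["eef_pos"],s["finger_gap"],s["gripper_force"])
for t in np.linspace(t0,t1,8)[1:]: movel(P(t,68),F(t),max_speed=70)
wait(.2); s=read_state(); print(s["eef_pos"],s["ft_force"],s["time"])
open_gripper(); wait(.1); movel(P(t1,190),max_speed=150)
c=camera("wrist"); pickle.dump(c,open("w8.pkl","wb")); cv2.imwrite("pics/w8.png",c["image"])
c=camera("top"); pickle.dump(c,open("t8.pkl","wb")); print(read_state()["time"])
E
```

```text
guard False
[406.64805919 321.31573684  68.21725223] 15.110447992938004 60.57776927947998
[433.12888219 265.1884147   68.08988336] [-5.34457142 -4.33340328 14.01087175] 24.15
26.0
```

View pics/w8.png

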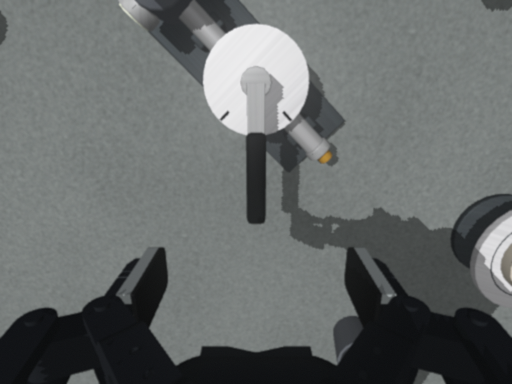

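The lever at x=256 lies midway between the shut mark (224,116) and the open mark (288,116), covering the long one. One last numeric check of angle and stack, then I hand in.

Run:
```python
from h import *
c=pickle.load(open("w8.pkl","rb")); t=pickle.load(open("t8.pkl","rb"))
L=lever(c,(256,178)); m=cast(c,[(224,116),(288,116)],59)[:,:2]; A=ringfit(c,(490.5,326.7),44,59,tol=6)[0]
a=[np.arctan2(*(q-A)[::-1])%(2*np.pi) for q in m]; print(L,A,"valve",L[1]+np.pi-np.mean(a)+np.pi/4,"marks",a)
a0=pickle.load(open("cams.pkl","rb"))["top"]
r=lambda z,k:disc(t,"terra",(259,193),z); print("top: roundel",r(86,0),"wheel",ringfit(t,(581.5,14),60,60))
if abs(L[1]+np.pi-np.mean(a))<.06: finish_job(); print("handed in")
```

```text
(array([438.5, 270.8,  73.3,  14.2]), np.float32(0.8205171)) [490.4 327.1] valve 0.7752698358563648 marks [np.float64(3.1849635284527267), np.float64(4.759512734936325)]
top: roundel [580.7  15.2  41.5  43.5] wheel (array([581.5,  13.8]), 107, np.float64(0.83))
the job is handed in; nothing more can be done
handed in
```

I stacked the bat and roundel on the wheel head, each measured within about 2 mm of centre, turned the valve lever to about 0.775 rad (target 0.785), and handed the job in at about 26 s; no verdict was returned.

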